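Hook the retaining strap under a T-headed stud over an end cap

TASK

First slide the aluminium end cap along the fixture's channel, without lifting it out of the channel, until it is fully home against the back stop. Then fit the yellow strap over it: tilt the strap nose down so that its oblong eye goes past the wide head of the stud, draw the nose back under the head, level the strap onto both rails between the two upright cheeks, and push its tail until the ears bear on the cheeks, so that the head overlaps both ends of the eye and the strap cannot lift off. Leave the tape, rotor, caliper and screwdriver where they lie.

Things in the scene. Friction and masses are not known exactly. Their poses are not given: they have to be found in the camera images.
- fixture: Drilling fixture, fixed: dark base, in its frame (mm) x -90 to 60, y -130 to 38, top z 12. Origin on the bench under the cap's final place; z up, +x to the cheeks, -x to the stud, -y to the channel's open mouth. Blue rails along y, x -41 to -31 and 31 to 41, top z 30, as long as the base; between them the channel, 62 wide, floor z 12, closed by a back stop at y 30 to 38, top z 24.
- nest (a point): Where the centre of the end cap belongs (fixture x 0, y 0, z 20 mm); axes as the fixture's. With the cap against the back stop its centre is within 2 mm of this point.
- stud_head (a point): Centre of the top of the fixture's bright T-headed stud (fixture x -70, y 0, z 48 mm); axes as the fixture's. Head: oblong bar 64 mm long along x, 14 mm wide, rounded ends, from z 41 to 48. Neck under it: 10 mm in diameter, with a collar 22 mm wide, 3 mm high at its foot on the base.
- cheeks (a point): Point half-way between the tops of the fixture's two upright blue cheeks, which stop the strap's ears (fixture x 42, y 0, z 44 mm); axes as the fixture's. Cheeks: x 36 to 48 mm, y 28 to 42 and -42 to -28, tops at z 44, 56 mm free between them.
- cap_center (a point): Centre of the loose turned aluminium end cap, a disc 58 mm in diameter and 16 mm high, about 75 g. It starts flat on the channel floor (2 mm play to either rail), 65 to 90 mm from its place towards the mouth.
- strap_handle (a point): Centre of the upright black handle of the loose yellow strap (about 250 g; balances here), 25 mm above its underside. Axes: z up, +x to the tail, -x to the nose. Handle 44 mm (x) by 12 mm (y), top 44 mm above the underside, on a foot 56 x 22 x 3 mm. Starts flat on the bench, handle up; ends with its axes along the fixture's and this point over fixture x 0, y 0, z 55 mm.
- strap_eye (a point): Centre of the strap's oblong eye (70 mm from the handle point along strap -x, half-way through the plate); axes as the strap's. The strap is a plate 6 mm thick, 46 mm wide, x -107 (round nose) to 60 (tail) from the handle; the eye is x -97 to -43, 26 mm wide with rounded ends. At the tail two ears, x 48 to 60, reach out to y +-42 and stop at the cheeks.
- strap_nose (a point): Middle of the 10 mm wide bar at the strap's nose, beyond the eye (strap x -102, y 0, half-way through the thickness); axes as the strap's.
- tape: Bystander: roll of tan tape lying flat, 94 mm across, 25 mm high; origin under its centre.
- rotor: Bystander: motor rotor lying on the bench, 115 mm long along its y, 41 mm across; origin under its centre.
- caliper: Bystander: sliding caliper lying flat, 70 x 200 x 14 mm, long along its y; origin under its centre.
- screwdriver: Bystander: red-handled screwdriver, 148 mm long along its y, 22 mm thick; origin under its centre.
Things that resemble listed ones, but are neither listed nor needed, are in the scene too. What is shaped like the part that bears cap_center but blue is not meant.

How it is judged:
On the way, in this order (a step that is already met when the one before it is completed fails the run):
1. the end cap is home in the channel against the back stop (horizontal distance between cap_center and nest below 0.006 m and z of cap_center in the frame of fixture below 0.025 m), for 0.2 s.
2. the strap is hooked: the bar at its nose lies under the stud's head, between the neck and the head's outer end (x of strap_nose in the frame of fixture between -0.099 and -0.074 m and y of strap_nose in the frame of fixture between -0.013 and 0.013 m and z of strap_nose in the frame of fixture below 0.04 m and x of strap_handle in the frame of fixture above -0.01 m and x of strap_eye in the frame of fixture above -0.07 m), for 0.1 s.
At the end, for the whole second after the job is handed in: Cap on the channel floor within 6 mm of its place; strap level (0.05 rad) on both rails (heights within 4 mm), in line (0.12 rad), neck through its eye under the head, ears within 4 mm of the cheeks, eye within 10 mm sideways of the stud; all at rest (all of step 1 and angle between strap_handle's own z axis and vertical below 0.05 rad and x of strap_eye in the frame of fixture between -0.075 and -0.066 m and y of strap_eye in the frame of fixture between -0.01 and 0.01 m and z of strap_eye in the frame of fixture between 0.029 and 0.037 m and z of strap_handle in the frame of fixture between 0.051 and 0.059 m and x of strap_handle in the frame of fixture above -0.008 m and angle between the x axis of strap_handle and the x axis of fixture, either way round below 0.12 rad); the robot touches nothing.
It fails at once if the end cap is lifted out of the channel (z of cap_center in the frame of fixture above 0.036 m).
It fails at once if the tape is shifted by more than 30 mm (distance of tape from where it was at the start of the episode above 0.03 m).
It fails at once if the rotor is shifted by more than 30 mm (distance of rotor from where it was at the start of the episode above 0.03 m).
It fails at once if the caliper is shifted by more than 30 mm (distance of caliper from where it was at the start of the episode above 0.03 m).
It fails at once if the screwdriver is shifted by more than 30 mm (distance of screwdriver from where it was at the start of the episode above 0.03 m).
It also fails if it takes over 67 s, if anything falls off the work surface, if the arm or the gripper's body presses on something with over 40 N, if the wrist force passes 120 N, or if a joint passes its speed limit or range.

ROBOT

A 6-joint arm with a two-finger parallel gripper is mounted at the origin on the work surface; the furniture and walls round the work are solid. World frame = base frame: x ahead of the robot, y to its left, z up, the work surface at z = 0. Lengths are in m, angles in rad, forces in N, time in s.
With the tool pointing down it reaches from about 0.375 to 0.975 m from the base axis. Payload 3.8 kg.
Tool frame: the origin (TCP) lies where the fingers leave the gripper's body, on its centre line; the fingertips stand 73 mm ahead of it and the grasp point (between the pads) lies 54 mm ahead of it (nose_length is the distance from the TCP to the fingertips, in m); z points along the fingers, y is the line along which they close (so a half turn about z gives the same grasp; the last joint's range is limited). The gripper opens to 85 mm and grips with 20 to 120 N. Pads are 22 mm wide; open, the fingers measure 114 mm over their backs; the gripper's body (76 mm by 85 mm) begins 54 mm behind the grasp point. The pads swing forward as they close: fully open they stand 13 mm farther back than shut.
Start: joints at [-1.376, 0.264, 1.604, -0, 1.274, -0.037], TCP at [0.155, -0.657, 0.304] pointing down, gripper open.
Joint ranges: [-2.63, 2.63], [-0.94, 2.18], [0.31, 2.57], [-1.31, 4.45], [0, 2.66], [-2.55, 2.55]. Speed limits (rad/s): [2.57, 2.57, 3.14, 3.14, 3.14, 3.14].

INTERFACE

Orientations are given as a rotation vector (axis times angle).
In Python, from workcell import read_state, read_camera, calibration, finish_job, look_for, cut_out, tip_of, nose_length gives the robot as it stands.
- The arm moves only by the tool step_arm, never from a script. Its argument "targets" is a list of rows, each a list of 3 entries, a list of its own where there are three numbers: the turn, a rotation vector about the tool's x, y, z in rad, then the shift along the tool's x, y, z in mm, then the finger opening in mm, from 0 to 85.4. In form: [[[ax, ay, az], [x, y, z], grip], ...]. A call has 1 to 5 rows; each row shifts and turns the commanded pose from where the row before left it, along the tool's axes as they then stand; what a row does not reach is not made up. A row lasts 1/12 s, in which the tool goes at most 41.7 mm and 7.16 degrees, less where a joint would pass 70% of its speed; a pose out of reach is approached as far as the arm can. A call with a gripper value outside its range is refused whole. The fingers move at their own pace and stop on an object; "grip_force" is the grip in N (left out, the last holds). Time passes only in rows, so rows that do not move let the fingers close. It gives the time, the measured TCP pose, the force, the opening and the grip force at its end, in the units of the state.
- read_state(): the state, without advancing time (a new reading comes with each control period).
- read_camera(name): name is "scene" or "top"; returns the picture (384x512x3 uint8, red, green, blue); there is no depth.
- calibration(name): a dict with "camera_matrix" (3x3 intrinsics, pixels), "R" (3x3) and "t" (3): a world point X has camera coordinates R X + t. Camera axes: x right, y down, z forward; pixel columns grow to the right and rows downward; lengths in m; the calibration is good to about 2 mm. A picture is of the moment at which its call begins. calibration takes no time and is no camera call.
- finish_job(): hands the job in; it is judged then, once.
Trained networks look in the newest picture that a camera, given by its name, has taken for a name from the list of things; names that differ only in an ending like _2 or _b are one class to them, and where a whole thing is asked for, a point or a joint stands for the part that bears it (a point fixed in the world has none). Each returns a list of dicts, best first, with "score" (0 to 1); they miss things now and then, are a little off and sometimes report something else, mostly with a low value. They report only what shows in the picture. A call takes as long as a camera call. They do not tell look-alikes from the thing itself.
- look_for(camera, query): "extent" ([left, top, right, bottom] in pixels, round what is visible of it).
- cut_out(camera, query): "region" (384x512 bool, what is visible of it) and "extent" ([left, top, right, bottom] in pixels, round what is visible of it).
- tip_of(camera, query): "at" ([row, column] in pixels: a listed point, or the origin of a listed thing).
The state is a dict: "time": time; "q": joint angles; "joint_vel": joint speeds; "joint_torque": joint torques, N m; "tool_pos": TCP position; "tcp_rot": TCP orientation; "wrist_force": force on the tool from outside, world axes, zero at the start; "torque": the same for the moment, N m; "width": opening from 0.0 (shut) to 1.0 (fully open); "grip_force": force on a finger pad.
Only numpy, scipy, OpenCV 4.12 (cv2) and the standard library are available. Lean on these libraries where they do the work, as an engineer would, in place of code of your own. Each camera call takes 0.05 s, during which the arm holds its last target. There are 200 camera calls.

## Working session

There is one attempt and no reset: what is moved stays moved. The work goes in short steps, Python scripts to look and compute and a tool call to move; the robot and the scene stay as the last step left them, time stands still between calls to the robot, and variables do not carry over. Pictures are saved under pics/ and viewed, at most 13 in all, crops included, and the job is handed in when it is done.

Besides the shell and the picture viewer there is one more tool, called after ">>>" as name(argument=value, ...), one argument or row to a line, values as JSON. step_arm: Moves the arm, as the interface text tells. Its arguments: {"type":"object","properties":{"targets":{"type":"array","items":{"type":"array"}},"grip_force":{"type":"number"}},"required":["targets"]}

```bash
mkdir -p pics
python3 - <<'E'
from workcell import *
import cv2,numpy as np
for c in("scene","top"):
    im=read_camera(c); cv2.imwrite(f"pics/{c}0.png",im[...,::-1])
    k=calibration(c); print(c,k["camera_matrix"].round(1).tolist(),(-k["R"].T@k["t"]).round(3),k["R"].round(3).tolist())
    for q in("cap_center","strap_handle","strap_eye","strap_nose","nest","stud_head","cheeks","fixture","tape","rotor","caliper","screwdriver"):
        print(q,[(np.round(d["at"],1).tolist(),round(d["score"],2)) for d in tip_of(c,q)[:3]])
s=read_state();print(s["time"],s["tool_pos"],s["tcp_rot"])
E
```

```text
scene [[422.4, 0.0, 264.2], [0.0, 422.4, 184.8], [0.0, 0.0, 1.0]] [ 0.05  -0.928  1.233] [[0.879, -0.476, 0.02], [-0.344, -0.663, -0.665], [0.329, 0.578, -0.746]]
cap_center [([286.6, 291.3], 0.82)]
strap_handle [([248.2, 272.1], 0.5)]
strap_eye [([131.5, 205.8], 0.8), ([245.2, 293.4], 0.35)]
strap_nose [([130.7, 195.4], 0.68), ([319.7, 296.9], 0.26)]
nest [([240.6, 293.1], 0.62)]
stud_head [([224.0, 288.2], 0.96)]
cheeks [([249.1, 302.6], 0.74), ([246.2, 296.7], 0.7)]
fixture [([244.7, 297.1], 0.8)]
tape [([143.8, 266.2], 0.62), ([132.7, 192.3], 0.57), ([248.2, 275.1], 0.29)]
rotor [([305.0, 343.2], 0.63)]
caliper [([226.4, 329.0], 0.6)]
screwdriver [([318.7, 294.4], 0.54)]
top [[375.4, 0.0, 257.5], [0.0, 375.4, 191.7], [0.0, 0.0, 1.0]] [ 0.438 -0.027  1.333] [[-0.024, -1.0, -0.007], [-0.996, 0.025, -0.088], [0.088, 0.005, -0.996]]
cap_center [([213.6, 333.1], 0.76), ([180.3, 400.5], 0.61), ([191.1, 326.9], 0.32)]
strap_handle [([193.4, 135.2], 0.86)]
strap_eye [([211.3, 134.0], 0.8), ([215.0, 134.5], 0.69), ([150.6, 318.5], 0.18)]
strap_nose [([216.9, 132.8], 0.63)]
nest [([191.7, 327.3], 0.93)]
stud_head [([188.9, 312.0], 0.79)]
cheeks [([187.7, 339.9], 0.72)]
fixture [([188.7, 327.9], 0.71)]
tape [([154.0, 191.6], 0.68)]
rotor [([180.8, 400.6], 0.48)]
caliper [([151.1, 317.1], 0.87), ([224.1, 395.3], 0.39)]
screwdriver [([226.5, 392.2], 0.42)]
1.3 [ 0.15506853 -0.65694324  0.30386478] [-3.12049218e+00 -3.63200860e-01 -4.57853932e-05]
```

Run:
```python
import cv2
a=cv2.imread("pics/top0.png");b=cv2.imread("pics/scene0.png")
cv2.imwrite("pics/topz.png",cv2.resize(a[110:290,90:450],None,fx=2.2,fy=2.2,interpolation=2))
cv2.imwrite("pics/scz.png",cv2.resize(b[90:350,150:410],None,fx=2.2,fy=2.2,interpolation=2))
```

```text
(no output)
```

View pics/topz.png

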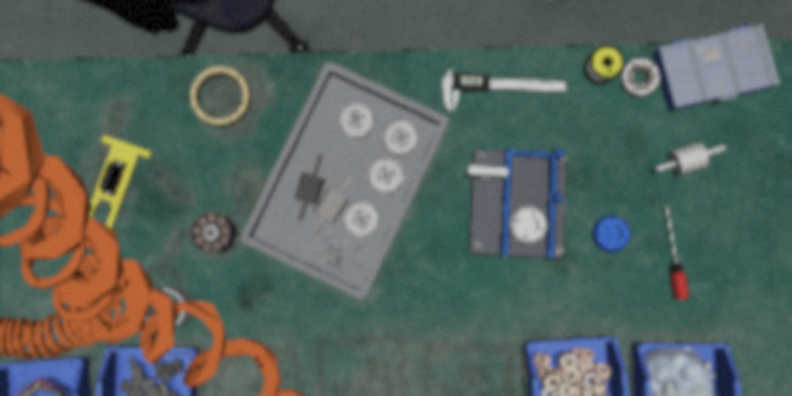

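View pics/scz.png

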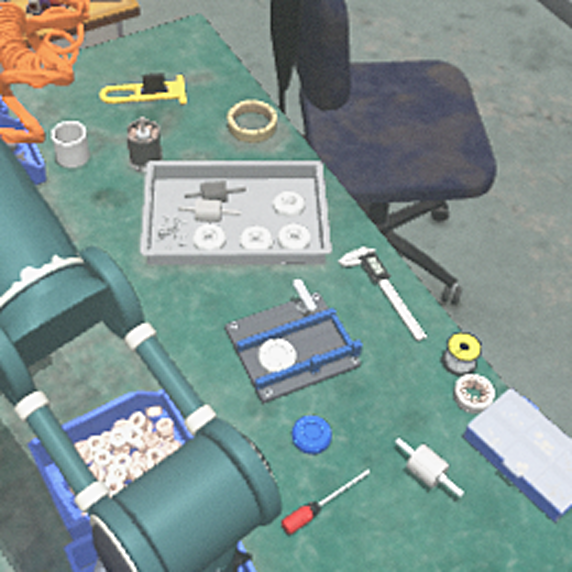

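The meant parts:
- **Cap:** it shows at top px (333,213). The white disc in the channel is the only one there. The blue disc at (368,216) and the tray discs at about (250-275,165-210) are look-alikes.
- **Strap:** it is the yellow one at top px (141,190), scene px (219,129). An orange hose hides its nose in the top view.

Next I fit the poses with projected models.

```bash
cat > h.py <<'E'
import cv2,numpy as np
from scipy.optimize import minimize
from workcell import *
CAL={c:calibration(c) for c in("scene","top")}
def proj(c,P):
    k=CAL[c];q=np.atleast_2d(P)@k["R"].T+k["t"];q=q@k["camera_matrix"].T;return q[:,:2]/q[:,2:]
def ray(c,uv,z):   # pixel (u,v) -> world at height z
    k=CAL[c];d=k["R"].T@np.linalg.solve(k["camera_matrix"],[uv[0],uv[1],1]);o=-k["R"].T@k["t"]
    return o+d*(z-o[2])/d[2]
def T(p,X):        # p=x,y,theta (m,rad), X in mm -> world m
    X=np.atleast_2d(X)/1000.;c,s=np.cos(p[2]),np.sin(p[2])
    return np.c_[p[0]+c*X[:,0]-s*X[:,1],p[1]+s*X[:,0]+c*X[:,1],X[:,2]]
def box(x0,x1,y0,y1,z0,z1): return np.array([[x,y,z] for x in(x0,x1) for y in(y0,y1) for z in(z0,z1)],float)
S=4
def paint(m,c,W,v,hull=True):
    p=proj(c,W).astype(np.float32)
    if hull:p=cv2.convexHull(p).reshape(-1,2)
    cv2.fillPoly(m,[np.round((p+.5)*S-.5).astype(int)],v)
def down(m): return cv2.GaussianBlur(cv2.resize(m,(512,384),interpolation=cv2.INTER_AREA).astype(float),(0,0),.8)
E
cat > fit0.py <<'E'
from h import *
im={c:cv2.imread(f"pics/{c}0.png") for c in CAL}
hsv={c:cv2.cvtColor(im[c],cv2.COLOR_BGR2HSV).astype(int) for c in im}
def soft(m,x0,y0,x1,y1):
    o=np.zeros((384,512));o[y0:y1,x0:x1]=m[y0:y1,x0:x1];return o
def rng(c,a,b,s,v):
    h=hsv[c];return ((h[...,0]>=a)&(h[...,0]<=b)&(h[...,1]>s)&(h[...,2]>v)).astype(float)
FX=[box(-41,-31,-130,38,12,30),box(31,41,-130,38,12,30),box(-31,31,30,38,12,24),box(36,48,28,42,12,44),box(36,48,-42,-28,12,44)]
HD=box(-102,-38,-7,7,41,48)
t=np.linspace(-np.pi/2,np.pi/2,15)
def fixm(p,c):
    m=np.zeros((384*S,512*S),np.uint8)
    for b in FX: paint(m,c,T(p,b),1)
    paint(m,c,T(p,HD),0); return down(m)
R=23
out=np.array([[60,42],[48,42],[48,23],[-84,23]]+[[-84-23*np.cos(a),23*np.sin(a)] for a in t[::-1]]+[[48,-23],[48,-42],[60,-42]])
eye=np.array([[-56+13*np.cos(a),13*np.sin(a)] for a in t]+[[-84-13*np.cos(a),-13*np.sin(a)] for a in t])
z=lambda a,h:np.c_[a,np.full(len(a),h)]
def strapm(p,c):
    m=np.zeros((384*S,512*S),np.uint8)
    for h in(0,2,4,6): paint(m,c,T(p,z(out,h)),1,False)
    e=np.ones_like(m)
    for h in (0,6):
        k=np.zeros_like(m);paint(k,c,T(p,z(eye,h)),1,False);e&=k
    m[e>0]=0
    paint(m,c,T(p,box(-28,28,-11,11,6,9)),0);paint(m,c,T(p,box(-22,22,-6,6,9,44)),0);return down(m)
def fit(model,obs,valid,p0):
    f=lambda p:sum((valid[c]*(model(p,c)-obs[c])**2).sum()/obs[c].sum() for c in obs)
    best=None
    for d in(0,.08,-.08):
        q=np.array(p0)+[0,0,d]
        r=minimize(f,q,method="Nelder-Mead",options=dict(initial_simplex=np.array([q,q+[.012,0,0],q+[0,.012,0],q+[0,0,.08]]),xatol=1e-4,fatol=1e-4))
        if best is None or r.fun<best.fun:best=r
    return best
E
cat > run1.py <<'E'
from fit0 import *
n=ray("top",(327.3,191.7),.02);sh=ray("top",(312,188.9),.048);ch=ray("top",(339.9,187.7),.044)
th=np.arctan2(*(ch-sh)[1::-1]);print("fix0",n,np.degrees(th),np.linalg.norm(ch-sh))
print("scene nest",ray("scene",(293.1,240.6),.02))
ob={"top":soft(rng("top",100,125,110,60),295,170,355,240),"scene":soft(rng("scene",100,125,110,60),245,215,320,280)}
one={c:np.ones((384,512)) for c in ob}
one["top"][:,:290]=0
sub={}
for cs in(("top",),("scene",),("top","scene")):
    r=fit(fixm,{c:ob[c] for c in cs},one,[n[0],n[1],th]);print(cs,r.x.round(4),round(r.fun,3),np.degrees(r.x[2]).round(1))
F=r.x
C0=ray("top",(333.1,213.6),.02)
for nm,X in(("top",C0),("scene",ray("scene",(291.3,286.6),.02))):
    c,s=np.cos(F[2]),np.sin(F[2]);d=X[:2]-F[:2];print("cap in fixture",nm,X[:2],(d@[c,s]).round(4),(d@[-s,c]).round(4))
print([int(o.sum()) for o in ob.values()])
H=ray("top",(135.2,193.4),.025);H2=ray("scene",(219,128.6),.025);E=ray("scene",(205.8,131.5),.003);print("handle",H,H2,"eye",E)
ob={"top":soft(rng("top",22,36,110,90),120,165,165,220),"scene":soft(rng("scene",22,36,110,90),190,118,240,142)}
va={"top":np.zeros((384,512)),"scene":np.ones((384,512))}
va["top"][165:195,125:175]=1
print([int(o.sum()) for o in ob.values()])
a=np.arctan2(*(H2-E)[1::-1])
for cs in(("top",),("scene",),("top","scene")):
    r=fit(strapm,{c:ob[c] for c in cs},va,[H2[0],H2[1],a]);print(cs,r.x.round(4),round(r.fun,3),np.degrees(r.x[2]).round(1))
ov=[]
for c,(x0,y0,x1,y1),k in(("top",(285,160,365,235),5),("top",(100,150,180,225),5),("scene",(235,205,325,285),5),("scene",(180,105,260,155),5)):
    i=im[c].copy()[y0:y1,x0:x1]
    i=cv2.resize(i,(390,290));m=((fixm(F,c)if x0>230 else strapm(r.x,c))[y0:y1,x0:x1]);m=cv2.resize(m,(390,290))>.5
    cs,_=cv2.findContours(m.astype(np.uint8),cv2.RETR_LIST,cv2.CHAIN_APPROX_NONE);cv2.drawContours(i,cs,-1,(255,0,255),1);ov.append(i)
cv2.imwrite("pics/ov1.png",np.vstack([np.hstack(ov[:2]),np.hstack(ov[2:])]))
E
python3 run1.py
```

```text
fix0 [ 0.54799021 -0.26493513  0.02      ] -88.75533183706379 0.09676862276604026
scene nest [ 0.55092457 -0.26081302  0.02      ]
('top',) [ 0.5578 -0.2768 -1.6458] 0.18 -94.3
('scene',) [ 0.5571 -0.2733 -1.6415] 0.369 -94.1
('top', 'scene') [ 0.5574 -0.2757 -1.6501] 0.593 -94.5
cap in fixture top [ 0.47087279 -0.28199915] 0.0132 -0.0857
cap in fixture scene [ 0.45561168 -0.40825452] 0.1402 -0.0909
[365, 408]
handle [0.55849019 0.40822319 0.025     ] [0.56410937 0.38511494 0.025     ] eye [0.51420982 0.41769488 0.003     ]
[378, 209]
('top',) [ 0.5697  0.3919 -0.3518] 0.083 -20.2
('scene',) [ 0.5707  0.3937 -0.3595] 0.147 -20.6
('top', 'scene') [ 0.5699  0.3926 -0.3654] 0.24 -20.9
```

View pics/ov1.png

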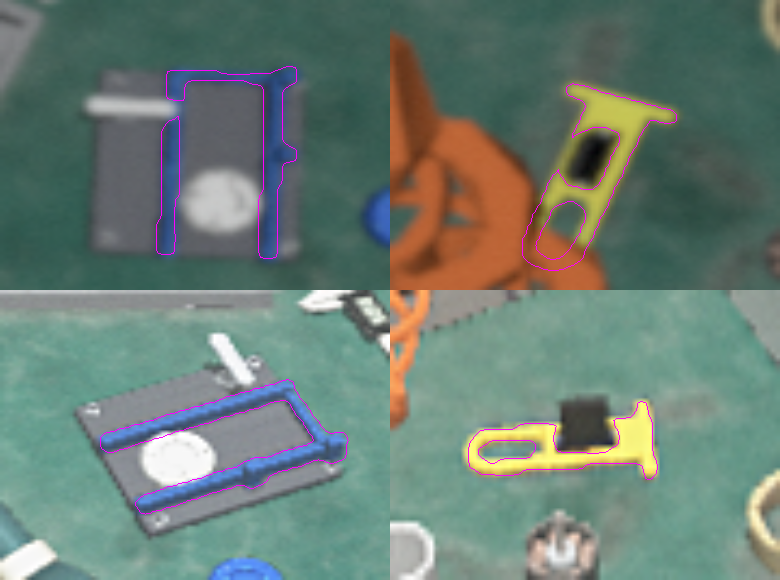

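```bash
cat > run2.py <<'E'
from fit0 import *
org={c:rng(c,3,16,130,90)>0 for c in im}
X,Y=np.meshgrid(np.arange(-.2,1.2,.02),np.arange(-.2,1.3,.02))
for zz in np.arange(0,1.0,.08):
    P=np.c_[X.ravel(),Y.ravel(),np.full(X.size,zz)];ok=np.ones(len(P),bool)
    for c in org:
        q=np.round(proj(c,P)).astype(int);i=(q[:,0]>=0)&(q[:,0]<512)&(q[:,1]>=0)&(q[:,1]<384)
        v=np.zeros(len(P),bool);v[i]=org[c][q[i,1],q[i,0]];ok&=v
    if ok.any():print(zz.round(2),ok.sum(),P[ok].min(0)[:2].round(2),P[ok].max(0)[:2].round(2))
def silm(p,c):
    m=np.zeros((384*S,512*S),np.uint8)
    for b in FX+[HD,box(-90,60,-130,38,0,12),box(-75,-65,-5,5,12,41)]: paint(m,c,T(p,b),1)
    return down(m)
ob={}
for c,w in(("top",(290,160,357,242)),("scene",(240,200,325,284))):
    h=hsv[c];green=(h[...,0]>60)&(h[...,0]<98)&(h[...,1]>60)
    ob[c]=soft((~green).astype(float),*w)
    b=soft(rng(c,100,125,110,60),*w);ob[c+"_b"]=b
both={**{c:ob[c] for c in im},**{c+"_b":ob[c+"_b"] for c in im}}
model=lambda p,k: fixm(p,k[:-2]) if k.endswith("_b") else silm(p,k)
va={k:np.ones((384,512)) for k in both}
for k in va:
    if k[:3]=="top":va[k][:, :290]=0;va[k][:,357:]=0
    else:
        va[k][:, :240]=0;va[k][284:]=0
for ks in(("top",),("scene",),("top_b",),("top","top_b"),("scene","scene_b"),tuple(both)):
    r=fit(model,{k:both[k] for k in ks},va,[.557,-.275,-1.62]);print(ks,r.x.round(4),round(r.fun,3),np.degrees(r.x[2]).round(1))
F=r.x;np.save("F.npy",F)
for c,uv in(("top",(332.0,212)),("scene",(276,252))):
    for zz in(.028,):
        c_,s_=np.cos(F[2]),np.sin(F[2]);Xw=ray(c,uv,zz);d=Xw[:2]-F[:2];print("cap",c,Xw.round(3),(d@[c_,s_]).round(4),(d@[-s_,c_]).round(4))
ov=[]
for c,(x0,y0,x1,y1) in(("top",(285,160,365,235)),("scene",(235,205,325,285))):
  for mod in(fixm,silm):
    i=cv2.resize(im[c][y0:y1,x0:x1],(390,290));m=cv2.resize(mod(F,c)[y0:y1,x0:x1],(390,290))>.5
    cs,_=cv2.findContours(m.astype(np.uint8),cv2.RETR_LIST,cv2.CHAIN_APPROX_NONE);cv2.drawContours(i,cs,-1,(255,0,255),1);ov.append(i)
cv2.imwrite("pics/ov2.png",np.vstack([np.hstack(ov[:2]),np.hstack(ov[2:])]))
E
python3 run2.py
```

```text
0.0 28 [0.3  0.38] [0.5  0.78]
0.08 45 [0.3 0.3] [0.5  0.62]
0.16 49 [0.28 0.22] [0.5  0.58]
0.24 45 [0.22 0.12] [0.48 0.6 ]
0.32 38 [0.22 0.06] [0.48 0.54]
0.4 42 [0.22 0.06] [0.52 0.46]
0.48 32 [0.24 0.04] [0.5  0.46]
0.56 22 [0.3  0.04] [0.52 0.38]
0.64 13 [0.32 0.04] [0.46 0.22]
0.72 1 [0.36 0.06] [0.36 0.06]
('top',) [ 0.5571 -0.2764 -1.644 ] 0.051 -94.2
('scene',) [ 0.5556 -0.2745 -1.6513] 0.422 -94.6
('top_b',) [ 0.5579 -0.2768 -1.6456] 0.178 -94.3
('top', 'top_b') [ 0.5578 -0.2766 -1.6481] 0.234 -94.4
('scene', 'scene_b') [ 0.5568 -0.2739 -1.6437] 0.871 -94.2
('scene', 'top', 'scene_b', 'top_b') [ 0.5574 -0.2757 -1.6503] 1.148 -94.6
cap top [ 0.476 -0.277  0.028] 0.0076 -0.0808
cap scene [ 0.473 -0.278  0.028] 0.0089 -0.0838
```

View pics/ov2.png

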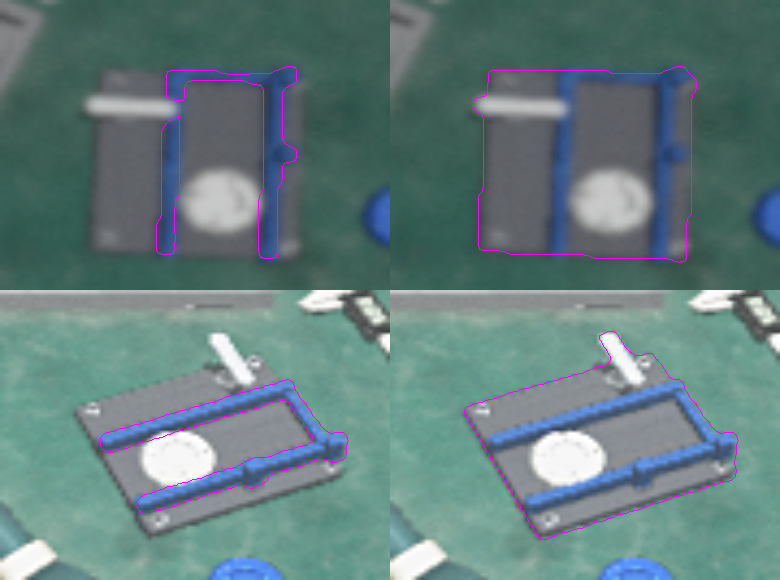

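```bash
cat > run3.py <<'E'
from fit0 import *
a=np.linspace(0,2*np.pi,40)
def capm(p,c):
    m=np.zeros((384*S,512*S),np.uint8)
    for h in(12,28): paint(m,c,T(p,np.c_[29*np.cos(a),29*np.sin(a),np.full(40,h)]),1)
    return down(m)
e=np.linspace(-np.pi/2,np.pi/2,12)
HO=np.array([[25+7*np.cos(b),7*np.sin(b)] for b in e]+[[-25-7*np.cos(b),-7*np.sin(b)] for b in e])
def headm(p,c):
    m=np.zeros((384*S,512*S),np.uint8);paint(m,c,np.vstack([T(p,z(HO,41)),T(p,z(HO,48))]),1);return down(m)
F=np.load("F.npy")
loc=lambda x:np.round([(x[:2]-F[:2])@[np.cos(F[2]),np.sin(F[2])]*1e3,(x[:2]-F[:2])@[-np.sin(F[2]),np.cos(F[2])]*1e3],1)
for c,w in(("top",(317,196,345,226)),("scene",(262,236,291,266))):
    k=im[c].astype(int);ob=soft(((hsv[c][...,1]<60)&(k.min(2)>125)).astype(float),*w)
    r=fit(capm,{c:ob},{c:np.ones((384,512))},[.474,-.277,0]);print("cap",c,r.x[:2].round(4),loc(r.x),round(r.fun,2))
for c,w in(("top",(300,180,326,194)),("scene",(280,214,297,234))):
    k=im[c].astype(int);ob=soft(((hsv[c][...,1]<60)&(k.min(2)>125)).astype(float),*w)
    p0=T(F,[-70,0,0])[0]
    r=fit(headm,{c:ob},{c:np.ones((384,512))},[p0[0],p0[1],F[2]]);print("head",c,r.x.round(4),loc(r.x),round(r.fun,2))
E
python3 run3.py
```

```text
cap top [ 0.4784 -0.2713] [  1.9 -79.1] 0.05
cap scene [ 0.4699 -0.267 ] [ -1.7 -87.9] 0.6
head top [ 0.5635 -0.2056 -1.6436] [-70.3   0.5] 0.1
head scene [ 0.5627 -0.2073 -1.5768] [-68.6  -0.2] 0.56
```

>>> step_arm(
  targets=[
    [[0,0,0.103],[0,0,0],0],
    [[0,0,0.102],[0,0,0],0],
    [[0,0,0.102],[20,-34,0],0],
    [[0,0,0],[20,-34,0],0],
    [[0,0,0],[20,-34,0],0],
  ],
)

```text
time: 1.72
tool_pos: [0.2192, -0.5568, 0.3035]
tcp_rot: [-3.139, 0.122, -0.0]
wrist_force: [1.9, -0.5, 0.2]
width: 0.3
grip_force: 0.0
```

>>> step_arm(
  targets=[
    [[0,0,0],[20,-34,0],0],
    [[0,0,0],[20,-34,0],0],
    [[0,0,0],[20,-34,0],0],
    [[0,0,0],[20,-34,0],0],
    [[0,0,0],[20,-34,0],0],
  ],
)

```text
time: 2.13
tool_pos: [0.3323, -0.3939, 0.3041]
tcp_rot: [3.139, -0.119, 0.001]
wrist_force: [1.2, -1.1, 0.0]
width: 0.001
grip_force: 0.0
```

>>> step_arm(
  targets=[
    [[0,0,0],[19,-34,0],0],
    [[0,0,0],[19,-34,20],0],
    [[0,0,0],[19,-34,20],0],
    [[0,0,0],[18,-35,20],0],
    [[0,0,0],[0,0,40],0],
  ],
)

```text
time: 2.55
tool_pos: [0.4187, -0.2667, 0.2107]
tcp_rot: [3.137, -0.111, 0.015]
wrist_force: [2.1, -0.8, -0.4]
width: 0.003
grip_force: 0.0
```

>>> step_arm(
  targets=[
    [[0,0,0],[0,0,40],0],
    [[0,0,0],[0,0,35],0],
    [[0,0,0],[0,0,0],0],
  ],
)

```text
time: 2.8
tool_pos: [0.4091, -0.2658, 0.125]
tcp_rot: [-3.132, 0.116, 0.018]
wrist_force: [-1.8, 0.9, -1.2]
width: 0.005
grip_force: 0.0
```

```bash
cat >> h.py <<'E'
from scipy.spatial.transform import Rotation as Ro
FP=np.array([.5574,-.2757,-1.646])
def where():
    s=read_state();R=Ro.from_rotvec(s["tcp_rot"]).as_matrix();g=np.array(s["tool_pos"])
    A=np.array([[np.cos(FP[2]),np.sin(FP[2]),0],[-np.sin(FP[2]),np.cos(FP[2]),0],[0,0,1]])
    f=A@(g-[FP[0],FP[1],0])*1e3
    print("t",round(s["time"],2),"TCP world",(g*1e3).round(1),"fixture",f.round(1),"tip",(f+A@R[:,2]*nl()).round(1),"\ntoolR in fixture",(A@R).round(3).tolist(),"F",np.round(s["wrist_force"],1),"w",round(s["width"],3),"gf",s["grip_force"])
def nl():
    n=nose_length() if callable(nose_length) else nose_length
    return n*1e3
E
python3 -c "
from h import *
where();print(nl())"
```

```text
t 2.8 TCP world [ 409.1 -265.8  125. ] fixture [   1.3 -148.6  125. ] tip [   0.8 -149.5   52.4] 
toolR in fixture [[-0.001, 1.0, -0.007], [1.0, 0.001, -0.012], [-0.012, -0.007, -1.0]] F [-1.8  0.9 -1.2] w 0.005 gf 0.0
72.6
```

>>> step_arm(
  targets=[
    [[0,0,0],[0,0,17],0],
    [[0,0,0],[0,0,17],0],
    [[0,0,0],[0,0,0],0],
    [[0,0,0],[0,0,0],0],
  ],
)

```text
time: 3.13
tool_pos: [0.4136, -0.27, 0.0989]
tcp_rot: [-3.139, 0.119, 0.0]
wrist_force: [-0.0, -1.0, -0.3]
width: 0.001
grip_force: 0.0
```

```bash
python3 -c "
from h import *
where()"
```

```text
t 3.13 TCP world [ 413.6 -270.    98.9] fixture [   5.1 -143.8   98.9] tip [   5.1 -143.9   26.3] 
toolR in fixture [[0.0, 1.0, -0.0], [1.0, -0.0, -0.0], [-0.0, -0.0, -1.0]] F [-0.  -1.  -0.3] w 0.001 gf 0.0
```

>>> step_arm(
  targets=[
    [[0,0,0],[0,-5,7],0],
    [[0,0,0],[15,0,1],0],
    [[0,0,0],[10,0,0],0],
    [[0,0,0],[10,0,0],0],
    [[0,0,0],[10,0,0],0],
  ],
)

```text
time: 3.55
tool_pos: [0.4601, -0.2684, 0.0911]
tcp_rot: [3.139, -0.118, 0.002]
wrist_force: [-2.1, -0.1, 2.0]
width: -0.002
grip_force: 1.4
```

>>> step_arm(
  targets=[
    [[0,0,0],[10,0,0],0],
    [[0,0,0],[10,0,0],0],
    [[0,0,0],[10,0,0],0],
    [[0,0,0],[8,0,0],0],
    [[0,0,0],[6,0,0],0],
  ],
)

```text
time: 3.97
tool_pos: [0.5038, -0.2715, 0.0899]
tcp_rot: [3.139, -0.118, 0.0]
wrist_force: [-0.6, 0.0, 0.9]
width: 0.002
grip_force: 0.7
```

```bash
python3 -c "
from h import *
where()"
```

```text
t 3.97 TCP world [ 503.8 -271.5   89.9] fixture [ -0.2 -53.8  89.9] tip [ -0.2 -53.8  17.3] 
toolR in fixture [[-0.0, 1.0, 0.0], [1.0, 0.0, 0.0], [0.0, 0.0, -1.0]] F [-0.6  0.   0.9] w 0.002 gf 0.7147648262616713
```

>>> step_arm(
  targets=[
    [[0,0,0],[5,0,0],0],
    [[0,0,0],[4,0,0],0],
    [[0,0,0],[3,0,0],0],
    [[0,0,0],[2,0,0],0],
    [[0,0,0],[0,0,0],0],
  ],
)

```text
time: 4.38
tool_pos: [0.5169, -0.2724, 0.0899]
tcp_rot: [3.139, -0.118, 0.001]
wrist_force: [0.8, 0.3, 0.4]
width: -0.002
grip_force: 0.0
```

>>> step_arm(
  targets=[
    [[0,0,0],[2,0,0],0],
    [[0,0,0],[1,0,0],0],
    [[0,0,0],[0,0,0],0],
  ],
)

```text
time: 4.63
tool_pos: [0.518, -0.2724, 0.0897]
tcp_rot: [-3.139, 0.118, 0.006]
wrist_force: [-4.7, 0.1, 3.9]
width: 0.003
grip_force: 2.9
```

```bash
python3 -c "
from h import *
where()
im=read_camera('scene');cv2.imwrite('pics/p1.png',cv2.resize(im[200:290,235:325,::-1],None,fx=5,fy=5,interpolation=2))"
```

```text
t 4.63 TCP world [ 518.  -272.4   89.7] fixture [ -0.3 -39.5  89.7] tip [ -0.4 -39.8  17.1] 
toolR in fixture [[-0.0, 1.0, -0.001], [1.0, 0.0, -0.004], [-0.004, -0.001, -1.0]] F [-4.7  0.1  3.9] w 0.003 gf 2.925635131832678
```

View pics/p1.png

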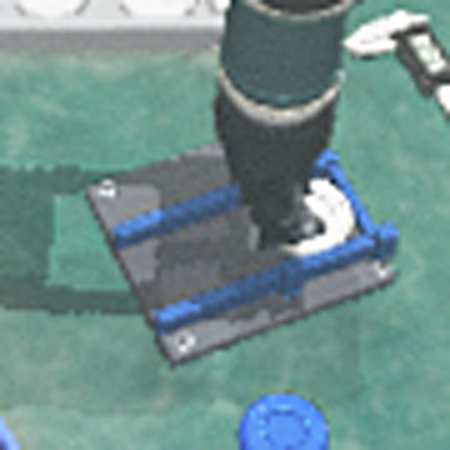

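>>> step_arm(
  targets=[
    [[0,0,0],[1,0,0],0],
    [[0,0,0],[1,0,0],0],
    [[0,0,0],[0,0,0],0],
    [[0,0,0],[-8,0,0],0],
    [[0,0,0],[-15,0,-10],0],
  ],
)

```text
time: 5.1
tool_pos: [0.4984, -0.2708, 0.0987]
tcp_rot: [-3.139, 0.118, 0.001]
wrist_force: [-0.9, 0.4, 0.0]
width: -0.0
grip_force: 0.0
```

```bash
cat > run4.py <<'E'
from fit0 import *
org={c:cv2.dilate((rng(c,3,16,130,90)>0).astype(np.uint8),np.ones((3,3))) for c in im}
ys,xs=np.nonzero(org["top"]);print("top orange",xs.min(),xs.max(),ys.min(),ys.max())
y2,x2=np.nonzero(org["scene"]);print("scene orange",x2.min(),x2.max(),y2.min(),y2.max())
sel=[(u,v) for u,v in zip(xs,ys) if u%12==0 and v%12==0 and u<260]
for u,v in sel:
    r=[]
    for zz in np.arange(0,1.2,.02):
        P=ray("top",(u,v),zz);q=np.round(proj("scene",P)[0]).astype(int)
        if 0<=q[0]<512 and 0<=q[1]<384:
            if org["scene"][q[1],q[0]]: r.append(zz)
        else: r.append(-zz)
    g=[round(a,2) for a in r if a>=0]
    if g:
        P=ray("top",(u,v),g[0]);Q=ray("top",(u,v),g[-1]);print(u,v,len(g),g[0],g[-1],P.round(2)[:2],Q.round(2)[:2])
print(read_state()["q"])
E
python3 run4.py
python3 - <<'E'
import cv2
a=cv2.imread("pics/top0.png");b=cv2.imread("pics/scene0.png")
import numpy as np
cv2.imwrite("pics/hose.png",np.hstack([cv2.resize(a[:, :256],(400,600)),cv2.resize(b[0:300,0:200],(400,600))]))
E
```

```text
top orange 0 402 109 330
scene orange 0 204 0 383
0 156 5 0.4 0.48 [0.63 0.63] [0.61 0.57]
36 168 3 0.5 0.54 [0.58 0.47] [0.57 0.45]
60 192 12 0.36 0.6 [0.54 0.49] [0.51 0.37]
72 192 6 0.52 0.62 [0.52 0.38] [0.51 0.33]
84 192 4 0.56 0.62 [0.51 0.34] [0.51 0.31]
96 192 2 0.6 0.62 [0.51 0.29] [0.51 0.29]
84 204 12 0.4 0.64 [0.5  0.41] [0.48 0.3 ]
96 204 8 0.48 0.64 [0.49 0.35] [0.48 0.28]
108 204 5 0.58 0.66 [0.49 0.28] [0.48 0.25]
120 204 3 0.62 0.66 [0.48 0.24] [0.48 0.22]
84 216 30 0.0 0.58 [0.48 0.6 ] [0.46 0.33]
96 216 27 0.06 0.58 [0.48 0.53] [0.46 0.3 ]
108 216 11 0.18 0.66 [0.48 0.44] [0.46 0.25]
120 216 9 0.48 0.66 [0.47 0.29] [0.46 0.22]
132 216 5 0.54 0.68 [0.46 0.24] [0.46 0.2 ]
72 228 25 0.0 0.56 [0.44 0.64] [0.44 0.36]
108 228 28 0.0 0.6 [0.44 0.51] [0.44 0.27]
120 228 27 0.12 0.68 [0.44 0.43] [0.44 0.22]
132 228 20 0.24 0.68 [0.44 0.35] [0.44 0.2 ]
144 228 9 0.52 0.7 [0.44 0.22] [0.44 0.17]
72 240 14 0.0 0.42 [0.4  0.64] [0.41 0.43]
108 240 29 0.0 0.62 [0.4  0.51] [0.42 0.26]
120 240 27 0.04 0.62 [0.4  0.45] [0.42 0.24]
132 240 28 0.08 0.64 [0.4 0.4] [0.42 0.21]
144 240 
[... 716 characters left out ...]
 [0.31 0.43] [0.36 0.25]
144 264 22 0.0 0.56 [0.31 0.38] [0.36 0.21]
156 264 24 0.02 0.58 [0.31 0.34] [0.37 0.18]
168 264 21 0.24 0.68 [0.33 0.24] [0.37 0.13]
192 264 21 0.28 0.7 [0.33 0.16] [0.38 0.09]
204 264 19 0.32 0.7 [0.34 0.13] [0.38 0.07]
180 276 20 0.14 0.62 [0.28 0.23] [0.35 0.13]
216 276 17 0.36 0.72 [0.31 0.09] [0.36 0.05]
216 288 18 0.26 0.66 [0.26 0.1 ] [0.33 0.05]
204 300 11 0.24 0.48 [0.23 0.14] [0.27 0.1 ]
228 300 13 0.3 0.66 [0.24 0.06] [0.31 0.03]
228 312 11 0.3 0.54 [0.21 0.07] [0.26 0.04]
216 324 3 0.5 0.72 [0.23 0.07] [0.28 0.05]
228 324 5 0.48 0.64 [0.22 0.05] [0.26 0.04]
[-5.41795451e-01  2.74947266e-01  2.00745410e+00  6.12914374e-04
  8.59905184e-01  1.10372423e+00]
```

View pics/hose.png

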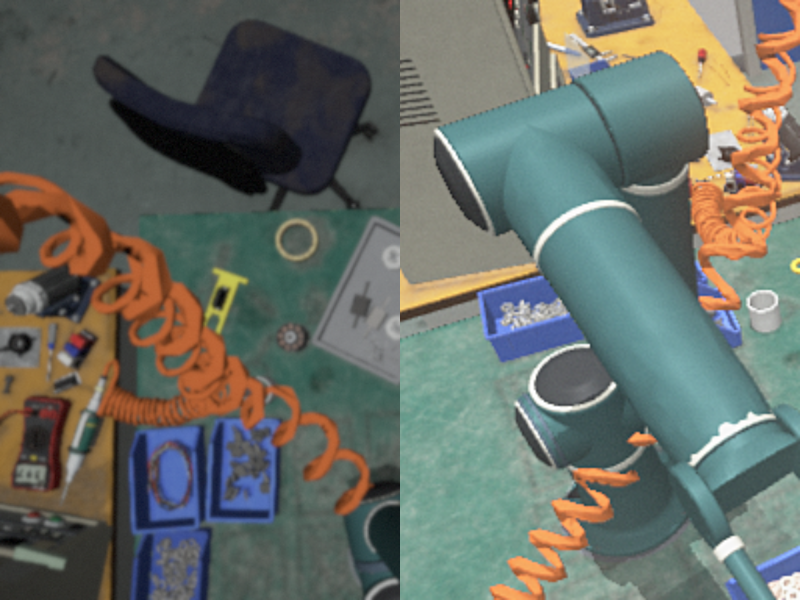

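The hose passes at z of about 0.6 to 0.7 m. The tool stays low and passes under it. Next I work out the transit rows.

```bash
cat > plan.py <<'E'
from h import *
def plan(way,n,total,shape=True):
    """way: world waypoints m; n rows per leg; total turn about tool z"""
    s=read_state();R=Ro.from_rotvec(s["tcp_rot"]);p=np.array(s["tool_pos"]);N=sum(n);o=[]
    for w,k in zip(way,n):
        for i in range(k):
            d=(np.array(w)-p)/(k-i);l=np.round(R.inv().apply(d)*1e3)
            o.append([[0,0,round(total/N,3)],l.astype(int).tolist()]);p=p+R.apply(l/1e3);R=R*Ro.from_rotvec([0,0,round(total/N,3)])
    for i in range(0,N,5):print(o[i:i+5])
E
python3 -c "
from plan import *
plan([[.4984,-.2708,.20],[.67,0,.2],[.570,.3926,.2]],[3,11,13],-2.852)"
```

```text
[[[0, 0, -0.106], [0, 0, -34]], [[0, 0, -0.106], [0, 0, -34]], [[0, 0, -0.106], [0, 0, -33]], [[0, 0, -0.106], [21, -20, 0]], [[0, 0, -0.106], [23, -18, 0]]]
[[[0, 0, -0.106], [25, -15, 0]], [[0, 0, -0.106], [26, -13, 0]], [[0, 0, -0.106], [28, -10, 0]], [[0, 0, -0.106], [28, -7, 0]], [[0, 0, -0.106], [29, -4, 0]]]
[[[0, 0, -0.106], [29, 0, 0]], [[0, 0, -0.106], [29, 3, 0]], [[0, 0, -0.106], [29, 5, 0]], [[0, 0, -0.106], [27, 9, 0]], [[0, 0, -0.106], [29, -12, 0]]]
[[[0, 0, -0.106], [30, -9, 0]], [[0, 0, -0.106], [31, -6, 0]], [[0, 0, -0.106], [31, -3, 0]], [[0, 0, -0.106], [31, 0, 0]], [[0, 0, -0.106], [31, 4, 0]]]
[[[0, 0, -0.106], [30, 7, 0]], [[0, 0, -0.106], [30, 10, 0]], [[0, 0, -0.106], [28, 13, 0]], [[0, 0, -0.106], [27, 16, 0]], [[0, 0, -0.106], [25, 19, 0]]]
[[[0, 0, -0.106], [23, 21, 0]], [[0, 0, -0.106], [20, 23, 0]]]
```

>>> step_arm(
  targets=[
    [[0,0,-0.106],[0,0,-34],0],
    [[0,0,-0.106],[0,0,-34],0],
    [[0,0,-0.106],[0,0,-33],0],
    [[0,0,-0.106],[21,-20,0],0],
    [[0,0,-0.106],[23,-18,0],0],
  ],
)

```text
time: 5.52
tool_pos: [0.5316, -0.2234, 0.205]
tcp_rot: [3.055, 0.71, 0.011]
wrist_force: [0.9, 0.4, -0.5]
width: 0.002
grip_force: 0.0
```

>>> step_arm(
  targets=[
    [[0,0,-0.106],[25,-15,0],0],
    [[0,0,-0.106],[26,-13,0],0],
    [[0,0,-0.106],[28,-10,0],0],
    [[0,0,-0.106],[28,-7,0],0],
    [[0,0,-0.106],[29,-4,0],0],
  ],
)

```text
time: 5.93
tool_pos: [0.6077, -0.0966, 0.2011]
tcp_rot: [2.764, 1.492, 0.002]
wrist_force: [-0.5, 0.6, 0.0]
width: 0.002
grip_force: 0.0
```

```bash
python3 -c "
from h import *
where();print(read_state()['q'])
F=np.load('F.npy')
im=read_camera('scene');cv2.imwrite('pics/scene1.png',im[...,::-1])
o=tip_of('scene','cap_center')
print([(d['at'],d['score']) for d in o[:3]])"
```

```text
t 5.93 TCP world [607.7 -96.6 201.1] fixture [-182.4   36.7  201.1] tip [-182.4   36.8  128.5] 
toolR in fixture [[-0.875, 0.485, -0.0], [0.485, 0.875, 0.001], [0.001, 0.001, -1.0]] F [-0.5  0.6  0. ] w 0.002 gf 0.0
[-1.98328780e-01  2.34122900e-01  1.83867667e+00  4.56553862e-04
  1.06741808e+00  3.82515583e-01]
[([240.7, 293.9], 0.77), ([289.6, 291.3], 0.55)]
```

>>> step_arm(
  targets=[
    [[0,0,-0.106],[29,0,0],0],
    [[0,0,-0.106],[29,3,0],0],
    [[0,0,-0.106],[29,5,0],0],
    [[0,0,-0.106],[27,9,0],0],
    [[0,0,-0.106],[29,-12,0],0],
  ],
)

```text
time: 6.45
tool_pos: [0.6664, 0.0296, 0.2014]
tcp_rot: [2.277, 2.159, 0.005]
wrist_force: [0.1, 0.8, 0.6]
width: 0.002
grip_force: 0.0
```

>>> step_arm(
  targets=[
    [[0,0,-0.106],[30,-9,0],40],
    [[0,0,-0.106],[31,-6,0],40],
    [[0,0,-0.106],[31,-3,0],40],
    [[0,0,-0.106],[31,0,0],40],
    [[0,0,-0.106],[31,4,0],40],
  ],
)

```text
time: 6.87
tool_pos: [0.6243, 0.1821, 0.2009]
tcp_rot: [1.633, 2.683, 0.001]
wrist_force: [1.1, 0.4, 0.1]
width: 0.467
grip_force: 0.0
```

>>> step_arm(
  targets=[
    [[0,0,-0.106],[30,7,0],40],
    [[0,0,-0.106],[30,10,0],40],
    [[0,0,-0.106],[28,13,0],40],
    [[0,0,-0.106],[27,16,0],40],
    [[0,0,-0.106],[25,19,0],40],
  ],
)

```text
time: 7.28
tool_pos: [0.5856, 0.3333, 0.2009]
tcp_rot: [0.873, 3.017, 0.001]
wrist_force: [0.7, 1.2, 0.1]
width: 0.468
grip_force: 0.0
```

>>> step_arm(
  targets=[
    [[0,0,-0.106],[23,21,0],40],
    [[0,0,-0.096],[20,23,0],40],
    [[0,0,0],[0,0,0],40],
    [[0,0,0],[0,0,0],40],
  ],
)

```text
time: 7.62
tool_pos: [0.5697, 0.3932, 0.2007]
tcp_rot: [0.569, 3.089, 0.0]
wrist_force: [0.3, -1.6, 0.7]
width: 0.466
grip_force: 0.0
```

```bash
cat >> h.py <<'E'
def to(p,ang):  # remaining move in tool axes; ang = wanted heading of tool x
    s=read_state();R=Ro.from_rotvec(s["tcp_rot"]);x=R.apply([1,0,0]);h=np.arctan2(x[1],x[0])
    print("tool shift mm",(R.inv().apply(np.array(p)-s["tool_pos"])*1e3).round(1),"turn z",-round((ang-h+np.pi)%(2*np.pi)-np.pi,3))
E
python3 -c "
from h import *
where();to([.5699,.3926,.2],np.radians(159.1));print(nl())"
```

```text
t 7.62 TCP world [569.7 393.2 200.7] fixture [-667.9  -38.   200.7] tip [-667.9  -37.9  128.1] 
toolR in fixture [[-0.285, -0.959, -0.0], [-0.959, 0.285, 0.0], [-0.0, 0.0, -1.0]] F [ 0.3 -1.6  0.7] w 0.466 gf 0.0
tool shift mm [-0.4 -0.5  0.7] turn z 0.001
72.6
```

>>> step_arm(
  targets=[
    [[0,0,0],[0,0,38],40],
    [[0,0,0],[0,0,38],40],
    [[0,0,0],[0,0,25],40],
    [[0,0,0],[0,0,14],40],
    [[0,0,0],[0,0,0],40],
  ],
)

```text
time: 8.03
tool_pos: [0.5682, 0.389, 0.0813]
tcp_rot: [-0.573, -3.083, 0.009]
wrist_force: [-1.0, -0.2, 0.1]
width: 0.472
grip_force: 0.0
```

>>> step_arm(
  targets=[
    [[0,0,0],[0,0,0],5],
    [[0,0,0],[0,0,0],5],
    [[0,0,0],[0,0,0],5],
    [[0,0,0],[0,0,0],5],
    [[0,0,0],[0,0,0],5],
  ],
  grip_force=70,
)

```text
time: 8.45
tool_pos: [0.572, 0.393, 0.0887]
tcp_rot: [0.569, 3.086, 0.005]
wrist_force: [1.9, -1.7, 4.9]
width: 0.131
grip_force: 70.0
```

```bash
python3 -c "
from h import *
where()
im=read_camera('scene');cv2.imwrite('pics/p2.png',cv2.resize(im[95:165,170:260,::-1],None,fx=6,fy=6,interpolation=2))"
```

```text
t 8.45 TCP world [572.  393.   88.7] fixture [-667.9  -35.7   88.7] tip [-668.1  -35.4   16.1] 
toolR in fixture [[-0.286, -0.958, -0.002], [-0.958, 0.286, 0.004], [-0.003, 0.004, -1.0]] F [ 1.9 -1.7  4.9] w 0.131 gf 70.01883029937744
```

View pics/p2.png

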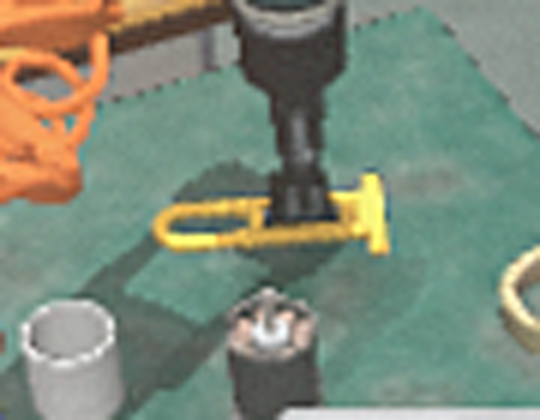

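The fingers clasp the handle: the yellow plate is at crop (170-390, 180-250), the opening is 11 mm and the grip is 70 N. Lifting and carrying it to the fixture.

>>> step_arm(
  targets=[
    [[0,0,0],[0,0,-15],5],
    [[0,0,0],[0,0,-35],5],
    [[0,0,0],[0,0,-40],5],
    [[0,0,0],[0,0,-40],5],
    [[0,0,0],[0,0,-20],5],
  ],
)

```text
time: 8.92
tool_pos: [0.5714, 0.3935, 0.2427]
tcp_rot: [0.569, 3.085, 0.008]
wrist_force: [0.9, 0.4, 0.1]
width: 0.124
grip_force: 69.0
```

```bash
cat >> h.py <<'E'
HX,UZ=1.8,88.7   # strap handle in tool x; underside along tool z (mm)
A=np.array([[np.cos(FP[2]),np.sin(FP[2]),0],[-np.sin(FP[2]),np.cos(FP[2]),0],[0,0,1]])
def strap_to_tcp(th,xs,zs,xf,zf,yf=0):
    """strap point (xs, zs above underside) to lie at fixture (xf,yf,zf), nose down th -> world p, R"""
    Rs=Ro.from_euler("y",-th).as_matrix()          # strap axes in fixture
    Rt=Rs@np.array([[-1,0,0],[0,1,0],[0,0,-1.]])   # tool axes in fixture
    tcp=np.array([xf,yf,zf])+Rt@(-np.array([HX-xs,0,UZ-zs]))
    return A.T@tcp/1e3+[FP[0],FP[1],0],A.T@Rt
def go(*a,**k):
    p,R=strap_to_tcp(*a,**k);s=read_state();R0=Ro.from_rotvec(s["tcp_rot"])
    print("target",(p*1e3).round(1),"shift(tool now)",(R0.inv().apply(p-s["tool_pos"])*1e3).round(1),"turn",(R0.inv()*Ro.from_matrix(R)).as_rotvec().round(3))
E
python3 -c "
from plan import *
where()
p,R=strap_to_tcp(0,0,0,20,150);print(p)
go(0,0,0,20,150)
plan([[.67,.02,.239],p],[13,12],1.281)"
```

```text
t 8.92 TCP world [571.4 393.5 242.7] fixture [-668.4  -36.3  242.7] tip [-668.7  -35.9  170.1] 
toolR in fixture [[-0.285, -0.958, -0.005], [-0.958, 0.285, 0.006], [-0.004, 0.006, -1.0]] F [0.9 0.4 0.1] w 0.124 gf 69.03289675712585
[ 0.5557621  -0.29743838  0.2387    ]
target [ 555.8 -297.4  238.7] shift(tool now) [-231.7 -651.1    1. ] turn [ 0.008 -0.     1.281]
[[[0, 0, 0.051], [-17, -24, 0]], [[0, 0, 0.051], [-19, -23, 0]], [[0, 0, 0.051], [-20, -22, 0]], [[0, 0, 0.051], [-21, -21, 0]], [[0, 0, 0.051], [-22, -20, 0]]]
[[[0, 0, 0.051], [-23, -19, 0]], [[0, 0, 0.051], [-24, -18, 0]], [[0, 0, 0.051], [-25, -17, 0]], [[0, 0, 0.051], [-25, -15, 1]], [[0, 0, 0.051], [-26, -14, 0]]]
[[[0, 0, 0.051], [-27, -13, 1]], [[0, 0, 0.051], [-27, -11, 0]], [[0, 0, 0.051], [-28, -11, 1]], [[0, 0, 0.051], [-18, -22, 0]], [[0, 0, 0.051], [-19, -21, 0]]]
[[[0, 0, 0.051], [-20, -20, 0]], [[0, 0, 0.051], [-21, -19, 0]], [[0, 0, 0.051], [-22, -18, 0]], [[0, 0, 0.051], [-22, -16, 0]], [[0, 0, 0.051], [-23, -15, 0]]]
[[[0, 0, 0.051], [-24, -14, 0]], [[0, 0, 0.051], [-25, -13, 0]], [[0, 0, 0.051], [-26, -12, -1]], [[0, 0, 0.051], [-26, -10, 0]], [[0, 0, 0.051], [-27, -9, -1]]]
```

```bash
python3 -c "
from h import *
im=read_camera('scene');cv2.imwrite('pics/p3.png',cv2.resize(im[60:165,150:270,::-1],None,fx=5,fy=5,interpolation=2));print(read_state()['wrist_force'],read_state()['joint_torque'])"
```

```text
[0.66498906 1.30521567 1.46985163] [-9.83000826e-02 -4.06413281e+01 -2.53261507e+01  2.24874238e-03
  6.07773140e-01 -9.20157581e-04]
```

View pics/p3.png

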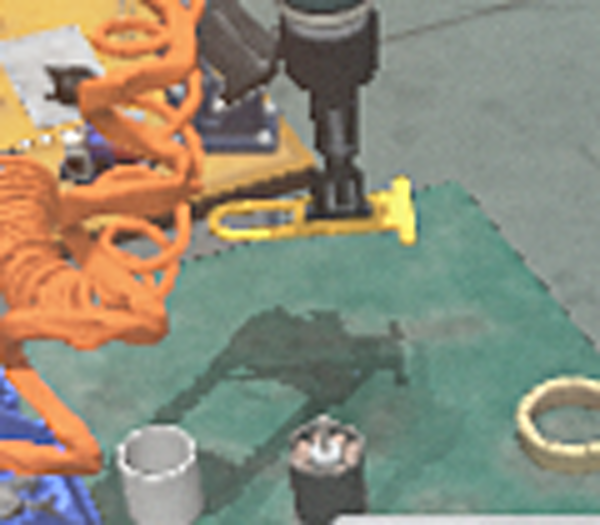

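The strap is in the grip and level, with the plate at crop (210-415, 180-240). Carrying it over.

>>> step_arm(
  targets=[
    [[0,0,0.051],[-17,-24,0],5],
    [[0,0,0.051],[-19,-23,0],5],
    [[0,0,0.051],[-20,-22,0],5],
    [[0,0,0.051],[-21,-21,0],5],
    [[0,0,0.051],[-22,-20,0],5],
  ],
)

```text
time: 9.38
tool_pos: [0.6085, 0.248, 0.2356]
tcp_rot: [-0.96, -2.99, 0.001]
wrist_force: [1.4, 0.2, -2.3]
width: 0.13
grip_force: 69.1
```

>>> step_arm(
  targets=[
    [[0,0,0.051],[-23,-19,0],5],
    [[0,0,0.051],[-24,-18,0],5],
    [[0,0,0.051],[-25,-17,0],5],
    [[0,0,0.051],[-25,-15,1],5],
    [[0,0,0.051],[-26,-14,0],5],
  ],
)

```text
time: 9.8
tool_pos: [0.6461, 0.104, 0.2344]
tcp_rot: [-1.333, -2.843, 0.001]
wrist_force: [0.6, 0.3, -1.4]
width: 0.131
grip_force: 69.1
```

>>> step_arm(
  targets=[
    [[0,0,0.051],[-27,-13,1],5],
    [[0,0,0.051],[-27,-11,0],5],
    [[0,0,0.051],[-28,-11,1],5],
    [[0,0,0.051],[-18,-22,0],5],
    [[0,0,0.051],[-19,-21,0],5],
  ],
)

```text
time: 10.22
tool_pos: [0.6487, -0.0361, 0.2324]
tcp_rot: [-1.685, -2.65, 0.001]
wrist_force: [0.8, -0.7, -1.7]
width: 0.125
grip_force: 69.1
```

>>> step_arm(
  targets=[
    [[0,0,0.051],[-20,-20,0],5],
    [[0,0,0.051],[-21,-19,0],5],
    [[0,0,0.051],[-22,-18,0],5],
    [[0,0,0.051],[-22,-16,0],5],
    [[0,0,0.051],[-23,-15,0],5],
  ],
)

```text
time: 10.63
tool_pos: [0.6007, -0.1671, 0.2326]
tcp_rot: [-2.007, -2.415, 0.0]
wrist_force: [-0.2, 0.4, -1.7]
width: 0.129
grip_force: 69.1
```

>>> step_arm(
  targets=[
    [[0,0,0.051],[-24,-14,0],5],
    [[0,0,0.051],[-25,-13,0],5],
    [[0,0,0.051],[-26,-12,-1],5],
    [[0,0,0.051],[-26,-10,0],5],
    [[0,0,0.051],[-27,-9,-1],5],
  ],
)

```text
time: 11.05
tool_pos: [0.5536, -0.2996, 0.2345]
tcp_rot: [-2.298, -2.14, 0.0]
wrist_force: [0.8, 0.3, -2.0]
width: 0.126
grip_force: 69.1
```

```bash
python3 -c "
from h import *
where();go(0,0,0,20,150);go(np.radians(25),-97,6,-108,75)"
```

```text
t 11.05 TCP world [ 553.6 -299.6  234.5] fixture [ 24.1  -2.  234.5] tip [ 24.   -2.1 161.9] 
toolR in fixture [[-1.0, -0.004, -0.001], [-0.004, 1.0, -0.001], [0.001, -0.001, -1.0]] F [ 0.8  0.3 -2. ] w 0.126 gf 69.10820960998535
target [ 555.8 -297.4  238.7] shift(tool now) [ 2.3  2.  -4.2] turn [-0.001 -0.001  0.004]
target [ 561.4 -222.4  191.7] shift(tool now) [77.5  2.4 42.9] turn [-0.    -0.437  0.004]
```

```bash
cat > run5.py <<'E'
from h import *
import fit0 as f
s=read_state();z0=s["tool_pos"][2]-UZ/1e3
R=Ro.from_rotvec(s["tcp_rot"]);x=-R.apply([1,0,0]);th=np.arctan2(x[1],x[0])
nom=np.r_[s["tool_pos"][:2]-HX/1e3*x[:2],th]
T0=f.T
lift=lambda p,X:T0(p,X)+[0,0,z0]
f.T=lift
ob={};va={}
V,U=np.mgrid[0:384,0:512]
for c in("top","scene"):
    im=read_camera(c)[...,::-1];cv2.imwrite(f"pics/{c}5.png",im);h=cv2.cvtColor(np.ascontiguousarray(im),cv2.COLOR_BGR2HSV).astype(int)
    y=((h[...,0]>=20)&(h[...,0]<=38)&(h[...,1]>100)&(h[...,2]>70)).astype(float)
    k=CAL[c];d=np.linalg.solve(k["camera_matrix"],np.c_[U.ravel(),V.ravel(),np.ones(U.size)].T).T@k["R"];o=-k["R"].T@k["t"]
    P=o+d*((z0+.003-o[2])/d[:,2])[:,None];q=(P[:,:2]-nom[:2])*1e3
    sx=(q@[np.cos(th),np.sin(th)]).reshape(U.shape);sy=(q@[-np.sin(th),np.cos(th)]).reshape(U.shape)
    va[c]=((sx>-130)&(sx<-34)&(abs(sy)<45)).astype(float);ob[c]=y*va[c];print(c,int(ob[c].sum()))
for cs in(("top",),("scene",),("top","scene")):
    r=f.fit(f.strapm,{c:ob[c] for c in cs},va,nom);d=(r.x-nom)
    dx=A[:2,:2]@d[:2]*1e3;print(cs,"diff in fixture mm",dx.round(1),"dth deg",np.degrees(d[2]).round(2),round(r.fun,3))
E
python3 run5.py
```

```text
top 168
scene 42
('top',) diff in fixture mm [2.4 7.4] dth deg 4.98 0.21
('scene',) diff in fixture mm [ 7.3 -1.8] dth deg -0.1 1.666
('top', 'scene') diff in fixture mm [ 4.2 -0.3] dth deg -0.64 1.979
```

```bash
cat >> run5.py <<'E'
for dt in(-.01,0,.01,.02):
    g=lambda p:(va["top"]*(f.strapm(np.r_[p,th+dt],"top")-ob["top"])**2).sum()/ob["top"].sum()
    r=minimize(g,nom[:2],method="Nelder-Mead",options=dict(initial_simplex=nom[:2]+np.array([[0,0],[.008,0],[0,.008]]),xatol=1e-4));print(dt,(A[:2,:2]@(r.x-nom[:2])*1e3).round(1),round(r.fun,3))
o=[]
for c in("top","scene"):
    i=cv2.imread(f"pics/{c}5.png");q=proj(c,[[*nom[:2],z0]])[0].astype(int);x0,y0=q[0]-45,q[1]-45
    m=f.strapm(nom,c);cr=cv2.resize(i[y0:y0+90,x0:x0+90],(395,395),interpolation=2);mm=(cv2.resize(m[y0:y0+90,x0:x0+90],(395,395))>.5).astype(np.uint8)
    cs,_=cv2.findContours(mm,cv2.RETR_LIST,cv2.CHAIN_APPROX_NONE);cv2.drawContours(cr,cs,-1,(255,0,255),1);o.append(cr)
cv2.imwrite("pics/ov5.png",np.hstack(o))
E
python3 run5.py | tail -4
```

```text
-0.01 [1.8 0.5] 0.214
0 [1.5 1.3] 0.21
0.01 [1.5 1.7] 0.207
0.02 [2.8 4. ] 0.214
```

View pics/ov5.png

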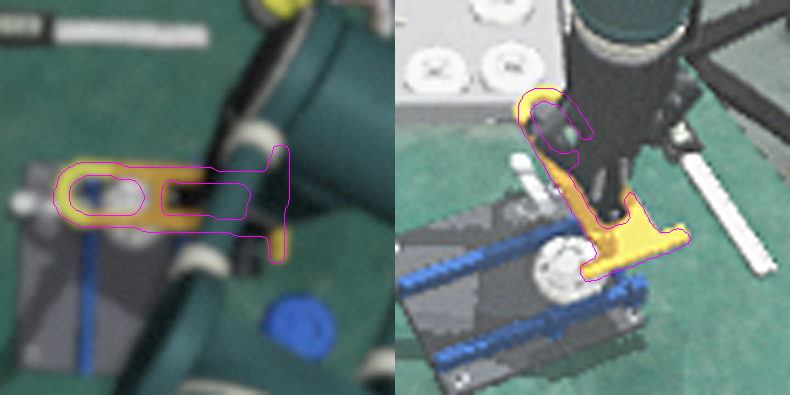

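>>> step_arm(
  targets=[
    [[0,0,0],[26,1,14],5],
    [[0,0,0],[26,1,14],5],
    [[0,0,0],[26,0,14],5],
    [[0,-0.109,0],[0,0,0],5],
    [[0,-0.109,0.004],[0,0,0],5],
  ],
)

```text
time: 11.67
tool_pos: [0.5614, -0.2195, 0.1916]
tcp_rot: [2.183, 2.032, -0.243]
wrist_force: [-1.0, -0.6, -2.2]
width: 0.126
grip_force: 69.1
```

>>> step_arm(
  targets=[
    [[0,-0.109,0],[0,0,0],5],
    [[0,-0.109,0],[0,0,0],5],
    [[0,0,0],[0,0,0],5],
    [[0,0,0],[0,0,0],5],
  ],
)

```text
time: 12.0
tool_pos: [0.562, -0.2187, 0.1919]
tcp_rot: [2.056, 1.92, -0.453]
wrist_force: [0.0, 0.4, -2.9]
width: 0.126
grip_force: 69.1
```

```bash
sed -i 's/^HX,UZ=1.8/HX,UZ=1.0/' h.py; python3 -c "
from h import *
where();go(np.radians(25),-97,6,-108,75);go(np.radians(25),-97,6,-108,38);go(np.radians(25),-97,6,-85,38)"
```

```text
t 12.0 TCP world [ 562.  -218.7  191.9] fixture [-57.2   0.3 191.9] tip [-26.8   0.4 126. ] 
toolR in fixture [[-0.908, -0.006, 0.419], [-0.006, 1.0, 0.001], [-0.419, -0.002, -0.908]] F [ 0.   0.4 -2.9] w 0.126 gf 69.12170648574829
target [ 561.5 -221.7  191.4] shift(tool now) [-2.6 -0.3  1.8] turn [ 0.001 -0.004  0.006]
target [ 561.5 -221.7  154.4] shift(tool now) [12.9 -0.3 35.4] turn [ 0.001 -0.004  0.006]
target [ 559.7 -244.7  154.4] shift(tool now) [-7.9 -0.4 45. ] turn [ 0.001 -0.004  0.006]
```

>>> step_arm(
  targets=[
    [[0,0,0.006],[4,0,13],5],
    [[0,0,0],[4,0,11],5],
    [[0,0,0],[5,0,11],5],
    [[0,0,0],[0,0,0],5],
    [[0,0,0],[0,0,0],5],
  ],
)

```text
time: 12.42
tool_pos: [0.5605, -0.2251, 0.1536]
tcp_rot: [2.066, 1.907, -0.457]
wrist_force: [-0.9, 0.6, -1.8]
width: 0.128
grip_force: 69.1
```

```bash
python3 -c "
from h import *
where();go(np.radians(25),-97,6,-108,38);go(np.radians(25),-97,6,-85,38)
for c in('scene','top'):
    im=read_camera(c);cv2.imwrite(f'pics/{c}6.png',im[...,::-1])
a=cv2.imread('pics/scene6.png')[190:260,250:325];b=cv2.imread('pics/top6.png')[160:230,280:355]
cv2.imwrite('pics/in6.png',cv2.resize(np.hstack([a,b]),None,fx=5.2,fy=5.2,interpolation=2))"
```

```text
t 12.42 TCP world [ 560.5 -225.1  153.6] fixture [-50.7  -0.7 153.6] tip [-20.1  -0.9  87.7] 
toolR in fixture [[-0.907, 0.005, 0.421], [0.004, 1.0, -0.003], [-0.421, -0.001, -0.907]] F [-0.9  0.6 -1.8] w 0.128 gf 69.08016443252563
target [ 561.5 -221.7  154.4] shift(tool now) [ 2.7  0.7 -2.2] turn [-0.003 -0.001 -0.004]
target [ 559.7 -244.7  154.4] shift(tool now) [-18.1   0.8   7.5] turn [-0.003 -0.001 -0.004]
```

View pics/in6.png

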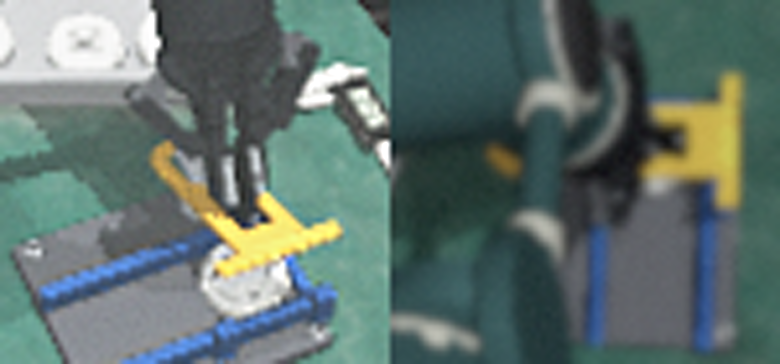

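No contact force, and the strap is tilted nose down at the stud (scene crop (165,155), top crop (500,160)). Now drawing the nose under the head.

>>> step_arm(
  targets=[
    [[0,0,0],[-5,1,2],5],
    [[0,0,0],[-5,0,2],5],
    [[0,0,0],[-4,0,2],5],
    [[0,0,0],[-4,0,1],5],
    [[0,0,0],[0,0,0],5],
  ],
)

```text
time: 12.93
tool_pos: [0.5613, -0.2449, 0.1573]
tcp_rot: [2.063, 1.905, -0.455]
wrist_force: [-0.5, -1.0, -3.6]
width: 0.126
grip_force: 69.0
```

```bash
python3 -c "
from h import *
where();go(np.radians(25),-97,6,-85,38)
for t in (20,15,10,5,0): go(np.radians(t),-97,6,-85,38)"
```

```text
t 12.93 TCP world [ 561.3 -244.9  157.3] fixture [-31.    1.5 157.3] tip [-0.3  1.6 91.5] 
toolR in fixture [[-0.906, 0.004, 0.423], [0.005, 1.0, 0.001], [-0.423, 0.003, -0.906]] F [-0.5 -1.  -3.6] w 0.126 gf 68.9511251449585
target [ 559.7 -244.7  154.4] shift(tool now) [ 1.3 -1.5  2.6] turn [ 0.001  0.    -0.005]
target [ 559.  -254.6  149.2] shift(tool now) [-5.5 -1.5 11.5] turn [ 0.001  0.088 -0.005]
target [ 558.3 -264.   143.2] shift(tool now) [-11.5  -1.5  20.9] turn [ 0.002  0.175 -0.005]
target [ 557.6 -272.9  136.5] shift(tool now) [-16.7  -1.5  30.8] turn [ 0.002  0.262 -0.005]
target [ 557.  -281.1  128.9] shift(tool now) [-21.   -1.5  41.1] turn [ 0.002  0.349 -0.005]
target [ 556.4 -288.7  120.7] shift(tool now) [-24.4  -1.5  51.8] turn [ 0.002  0.437 -0.004]
```

>>> step_arm(
  targets=[
    [[0,0,-0.004],[1,-1.5,3],5],
    [[0,0.087,0],[-6.8,0,8.9],5],
    [[0,0.087,0],[-6.8,0,8.9],5],
    [[0,0.087,0],[-6.8,0,8.9],5],
    [[0,0,0],[0,0,0],5],
  ],
)

```text
time: 13.35
tool_pos: [0.5578, -0.275, 0.1358]
tcp_rot: [2.214, 2.048, -0.19]
wrist_force: [0.5, -0.8, -2.3]
width: 0.121
grip_force: 69.0
```

```bash
python3 -c "
from h import *
where()
for t in (10,0): go(np.radians(t),-97,6,-85,38)"
```

```text
t 13.35 TCP world [ 557.8 -275.   135.8] fixture [ -0.7   0.3 135.8] tip [11.8  0.5 64.3] 
toolR in fixture [[-0.985, 0.003, 0.173], [0.003, 1.0, 0.002], [-0.173, 0.003, -0.985]] F [ 0.5 -0.8 -2.3] w 0.121 gf 68.99025678634644
target [ 557.6 -272.9  136.5] shift(tool now) [ 2.  -0.3 -1. ] turn [ 0.002 -0.001 -0.003]
target [ 556.4 -288.7  120.7] shift(tool now) [-10.9  -0.3  17.2] turn [ 0.002  0.173 -0.003]
```

>>> step_arm(
  targets=[
    [[0,0.087,-0.003],[-5.5,0,8.3],5],
    [[0,0.087,0],[-5.5,0,8.3],5],
    [[0,0,0],[0,0,0],5],
    [[0,0,0],[0,0,0],5],
  ],
)

```text
time: 13.68
tool_pos: [0.5564, -0.2859, 0.1203]
tcp_rot: [2.301, 2.136, -0.005]
wrist_force: [-0.5, -0.3, -1.7]
width: 0.123
grip_force: 69.0
```

```bash
python3 -c "
from h import *
where()
go(0,-97,6,-86,36.5);go(0,0,0,0,30)"
```

```text
t 13.68 TCP world [ 556.4 -285.9  120.3] fixture [ 10.2  -0.2 120.3] tip [10.5 -0.3 47.7] 
toolR in fixture [[-1.0, -0.001, 0.004], [-0.001, 1.0, -0.001], [-0.004, -0.001, -1.0]] F [-0.5 -0.3 -1.7] w 0.123 gf 68.97412776947021
target [ 556.5 -287.7  119.2] shift(tool now) [-1.8  0.2  1.1] turn [-0.001  0.004  0.001]
target [ 557.3 -276.7  118.7] shift(tool now) [9.2 0.3 1.6] turn [-0.001  0.004  0.001]
```

>>> step_arm(
  targets=[
    [[0,0,0],[0,0,1.5],5],
    [[0,0,0],[3,0,0],5],
    [[0,0,0],[3,0,0],5],
    [[0,0,0],[2,0,0],5],
    [[0,0,0],[0,0,0],5],
  ],
)

```text
time: 14.1
tool_pos: [0.5577, -0.2776, 0.1194]
tcp_rot: [2.294, 2.139, -0.004]
wrist_force: [0.2, -7.0, -4.9]
width: 0.131
grip_force: 68.7
```

>>> step_arm(
  targets=[
    [[0,0,0],[1,0,0],5],
    [[0,0,0],[1,0,0],5],
    [[0,0,0],[0,0,0],5],
  ],
)

```text
time: 14.35
tool_pos: [0.5579, -0.2772, 0.1193]
tcp_rot: [2.293, 2.137, -0.006]
wrist_force: [-0.9, -12.5, -7.6]
width: 0.124
grip_force: 68.4
```

```bash
python3 -c "
from h import *
where()
go(0,0,0,0,30)"
```

```text
t 14.35 TCP world [ 557.9 -277.2  119.3] fixture [  1.5   0.6 119.3] tip [ 2.   0.8 46.7] 
toolR in fixture [[-1.0, -0.005, 0.007], [-0.005, 1.0, 0.002], [-0.007, 0.002, -1.0]] F [ -0.9 -12.5  -7.6] w 0.124 gf 68.41885328292847
target [ 557.3 -276.7  118.7] shift(tool now) [ 0.5 -0.6  0.6] turn [0.002 0.007 0.005]
```

>>> step_arm(
  targets=[
    [[0,0.006,0],[-0.5,0,0.7],5],
    [[0,0,0],[0,0,0],5],
    [[0,0,0],[0,0,0],18],
    [[0,0,0],[0,0,0],30],
    [[0,0,0],[0,0,0],36],
  ],
  grip_force=25,
)

```text
time: 14.77
tool_pos: [0.5581, -0.275, 0.1192]
tcp_rot: [-2.297, -2.14, -0.007]
wrist_force: [0.4, -0.1, 0.1]
width: 0.422
grip_force: 0.0
```

>>> step_arm(
  targets=[
    [[0,0,0],[0,0,0],36],
    [[0,0,0],[0,0,-15],36],
    [[0,0,0],[0,0,-30],36],
    [[0,0,0],[0,0,-40],36],
    [[0,0,0],[0,0,-40],36],
  ],
)

```text
time: 15.18
tool_pos: [0.5567, -0.2752, 0.2435]
tcp_rot: [-2.295, -2.137, -0.005]
wrist_force: [1.3, -1.4, 0.0]
width: 0.422
grip_force: 0.0
```

>>> step_arm(
  targets=[
    [[0,0,0],[-30,0,-25],36],
    [[0,0,0],[-35,0,0],36],
    [[0,0,0],[-40,0,0],36],
    [[0,0,0],[-40,0,0],36],
    [[0,0,0],[-40,0,0],36],
  ],
)

```text
time: 15.6
tool_pos: [0.5444, -0.4619, 0.2685]
tcp_rot: [-2.297, -2.141, -0.007]
wrist_force: [2.2, 1.1, -0.5]
width: 0.427
grip_force: 0.0
```

```bash
cat > run7.py <<'E'
from h import *
import fit0 as f
where()
T0=f.T;f.T=lambda p,X:T0(p,X)+[0,0,.030]
ob={};va={}
nom=np.array([FP[0],FP[1],FP[2]])
def model(p,c):
    m=f.strapm(p,c);k=np.zeros((384*S,512*S),np.uint8);paint(k,c,T0(FP,f.HD),1);return m*(1-down(k))
for c in("top","scene"):
    im=np.ascontiguousarray(read_camera(c)[...,::-1]);cv2.imwrite(f"pics/{c}7.png",im);h=cv2.cvtColor(im,cv2.COLOR_BGR2HSV).astype(int)
    y=((h[...,0]>=20)&(h[...,0]<=38)&(h[...,1]>100)&(h[...,2]>70)).astype(float)
    q=proj(c,[[nom[0],nom[1],.03]])[0].astype(int);w=np.zeros_like(y);w[q[1]-30:q[1]+30,q[0]-45:q[0]+40]=1;va[c]=w;ob[c]=y*w
    o=[[tuple(np.round(d["at"],1)) for d in tip_of(c,n)[:1]] for n in("cap_center","strap_handle","strap_eye","strap_nose","stud_head")];print(c,int(ob[c].sum()),o)
for cs in(("top",),("scene",),("top","scene")):
    r=f.fit(model,{c:ob[c] for c in cs},va,nom);d=r.x-nom;print(cs,(A[:2,:2]@d[:2]*1e3).round(1),np.degrees(d[2]).round(2),round(r.fun,3))
o=[]
for c in("top","scene"):
    i=cv2.imread(f"pics/{c}7.png");q=proj(c,[[*nom[:2],.03]])[0].astype(int);o.append(cv2.resize(i[q[1]-35:q[1]+35,q[0]-35:q[0]+35],(395,395),interpolation=2))
cv2.imwrite("pics/end.png",np.hstack(o))
E
python3 run7.py
```

```text
t 15.6 TCP world [ 544.4 -461.9  268.5] fixture [186.7   1.  268.5] tip [186.4   1.2 195.9] 
toolR in fixture [[-1.0, -0.005, -0.004], [-0.005, 1.0, 0.002], [0.004, 0.002, -1.0]] F [ 2.2  1.1 -0.5] w 0.427 gf 0.0
top 483 [[(np.float64(217.9), np.float64(366.0))], [(np.float64(189.2), np.float64(331.0))], [(np.float64(188.4), np.float64(310.9))], [(np.float64(185.3), np.float64(305.6))], [(np.float64(187.0), np.float64(313.8))]]
scene 390 [[(np.float64(247.5), np.float64(298.4))], [(np.float64(234.1), np.float64(300.1))], [(np.float64(226.4), np.float64(288.0))], [(np.float64(215.2), np.float64(284.4))], [(np.float64(224.8), np.float64(288.2))]]
('top',) [1.9 3. ] 0.36 0.177
('scene',) [-0.5  0.7] -0.46 0.149
('top', 'scene') [-0.2  1.4] -0.45 0.361
```

View pics/end.png

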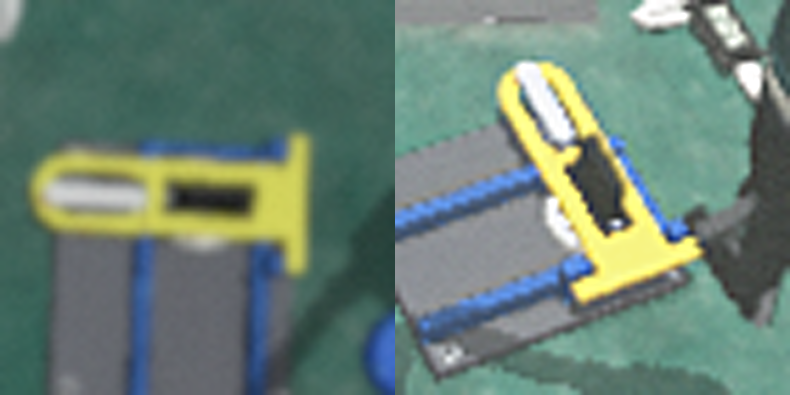

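The strap lies level on both rails. The head is visible over both ends of the eye (top crop (45-145,193)) and the ears are against the cheeks (295,150 and 295,260). The fit puts the strap within about 2 mm of its place along x and 3 mm across. Handing in.

```bash
python3 -c "
from workcell import *
print(finish_job())"
```

```text
the job is handed in; nothing more can be done
None
```

I handed the job in at about 16 s with the cap home against the back stop and the strap hooked under the stud head, level on both rails with its ears on the cheeks. The hand-in returned no verdict. The bystanders were never touched.

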